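Ruler off its hook and along the tile board

ROBOT

A 6-joint arm with a two-finger parallel gripper is mounted at the origin on the work surface. World frame = base frame: x ahead of the robot, y to its left, z up, the work surface at z = 0. Lengths are in mm, angles in rad, forces in N, time in s.
With the tool pointing down it reaches from about 325 to 875 mm from the base axis. Payload 4.4 kg.
Tool frame: the origin (TCP) lies on the centre line of the jaws, within the pads' length; the fingertips stand ahead of it and the grasp point (between the pads) lies 6 mm ahead of it (ctrl.tcp_to_tips is the z of the fingertips in the tool frame, in mm); z points along the fingers, y is the direction in which the jaws open and shut (so a half turn about z gives the same grasp; the last joint's range is limited). The gripper opens to 85 mm and grips with 20 to 120 N. Pads are 22 mm wide; open, the fingers measure 114 mm over their backs; the gripper's body (76 mm by 85 mm) begins 54 mm behind the grasp point. The pads swing forward as they close: fully open they stand 13 mm farther back than shut.
Start: joints at [-1.413, 0.207, 1.542, -0, 1.393, -0.15], TCP at [174.191, -547.983, 256.282] pointing down, gripper open.
Joint ranges: [-2.73, 2.73], [-0.86, 2.22], [0.23, 2.46], [-1.11, 4.25], [0.08, 2.63], [-2.82, 2.82]. Speed limits (rad/s): [2.79, 2.79, 3.14, 3.14, 3.14, 3.14].

INTERFACE

Orientations are given as a 3x3 rotation matrix whose columns are the frame's x, y, z axes.
In Python, from plant import ctrl, sensors, optics gives the robot as it stands. Calls block until the motion is done:
- ctrl.move_ptp(position, orientation): joint-space move of the TCP to a pose.
- ctrl.move_l(position, rot=None, vel=150, threshold=None): straight line of the TCP; rot=None keeps the orientation; vel is the mean speed in mm/s. With threshold (N) it stops when the force on the tool has changed by that much, and returns True; else False.
- ctrl.set_joints(angles): joint-space move.
- ctrl.gripper_to(opening, force=None): finger opening in mm; force is the grip in N (None keeps the last); returns when the fingers have stopped.
- ctrl.hold(seconds).
- ctrl.solve_ik(position, orientation): joint angles nearest the present ones, or None.
- sensors.read_state(): the state.
- optics.grab_frame(name): name is "scene" or "top" or "wrist"; returns (picture, depth): 420x560x3 uint8, red, green, blue; 420x560 float32, mm along the optical axis (not along the pixel's ray), 0 where there is no reading.
- optics.camera_params(name): a dict with "mtx" (3x3 intrinsics, pixels), "R" (3x3) and "t" (3): a world point X has camera coordinates R X + t; the wrist camera has in their place "T_tool_cam" (4x4, takes a point from camera to tool coordinates, whose origin is the TCP and whose axes are the flange's). Camera axes: x right, y down, z forward; pixel columns grow to the right and rows downward; lengths in mm; the calibration is good to about 2 mm. A picture is of the moment at which its call begins: read the wrist's pose just before it. camera_params takes no time and is no camera call.
A pose or a line that the arm cannot do raises ctrl.MotionError and nothing moves.
- ctrl.finish_job(): hands the job in, once; it reports no verdict.
The state is a dict: "t": time; "q": joint angles; "qvel": joint speeds; "tau": joint torques, N m; "eef_pos": TCP position; "eef_rot": TCP orientation; "force": force on the tool from outside, world axes, zero at the start; "wrist_torque": the same for the moment, N m; "grip_width": finger opening in mm.
Only numpy, scipy, OpenCV 4.12 (cv2) and the standard library are available. Lean on these libraries where they do the work, as an engineer would, in place of code of your own. Each camera call takes 0.05 s, during which the arm holds its last target. There are 200 camera calls.

TASK

Lift the longer of the two hanging wooden rulers up over the lip of its hook and off, without wrenching the stand, then set it down gently, flat on the desk, handle up, with its long side flush against the board's long plain edge (the one facing the robot, opposite the picture tiles) and roughly centred on it, so that the next row of tiles can be lined up. Leave the shorter ruler hanging, and do not push the board, cup, bin or tablet out of place.

Things in the scene. Friction and masses are not known exactly. Their poses are not given: they have to be found in the camera images.
- long_ruler_mid (a point): Centre of the LONG wooden ruler, 50 mm above its underside. x across, y along its length, z up; symmetric in x and y. Bar 200 (y) x 36 (x) x 20 mm high; amid it stands a plate handle 12 mm thick (x), 70 mm wide (y), up to 100 mm above the underside. Loose, about 0.14 kg. It hangs level on stand_a's hook by the top edge of a slot in the handle, underside 45 mm above the desk.
- long_ruler_grip (a point): Middle of the solid upper part of the long ruler's handle, 80 mm above its underside: the place to grip, across the 12 mm thickness. It is solid from 50 to 100 mm above the underside. Below it the slot, through the handle along x, is 50 mm wide (y) and runs from 26 to 50 mm above the underside; the hook's arm lies in it.
- short_ruler_mid (a point): The same point of the SHORT ruler: bar only 120 mm long, otherwise the same shape, size and material. Loose, hangs on stand_b. Must be left hanging.
- stand_a_seat (a point): Top face of the flat steel hook arm that carries the long ruler, 95 mm above the desk. Stand fixed. x points along the arm to the post; the open end points to -x, roughly to the robot. Arm 20 mm wide, 4 mm thick; a lip rises 8 mm above its top at 28 to 32 mm in front (-x) of this point; post 36 mm behind, no higher than the arm. Base 10 mm high, x from -18 to 82 mm, 110 mm wide.
- stand_b_seat (a point): The same point of the identical fixed stand that carries the short ruler.
- board_edge (a point): Middle of the tile board's long plain edge (the one facing the robot), at desk height. Board axes: x from this edge into the board, y along the edge, z up. The board is a loose plywood panel, 0.5 kg, 220 mm along y, 150 mm along x, 12 mm thick, lying on the desk; two rows of square wooden picture tiles 6 mm thick stand on its far part (57 to 138 mm from this edge).
- tile_board: The tile board; origin at the centre of its underside, 75 mm in x from the plain edge; axes as for board_edge.
- tumbler: Clear cup, 72 mm wide, 90 mm high, beyond the work; origin under its centre. Leave it.
- tile_bin: Grey open bin 110 x 150 x 50 mm with wooden tiles, beyond the work; origin under its centre. Leave it.
- tablet: Small tablet 110 x 160 x 12 mm lying flat beyond the work; origin under its centre. Leave it.
Not all that is in view belongs to the job. What is shaped like the part that bears stand_b_seat but purple or turquoise is not meant.

How it is judged:
By the outcome, as a careful person would: the job done as asked, in the order asked, and still so for the second after the job is handed in, with the robot touching nothing.
It also fails if it takes over 51 s, if anything falls off the work surface, if the arm or the gripper's body presses on something with over 40 N, if the wrist force passes 120 N, or if a joint passes its speed limit or range.

## Working session

There is one attempt and no reset: what is moved stays moved. The work goes in short steps, each a Python script; the robot and the scene stay as the last script left them, time stands still between calls to the robot, and variables do not carry over. Pictures are saved under pics/ and viewed, about 8 in all and at most 12, crops included, and the job is handed in when it is done.

```bash
mkdir -p pics; ls; cat > h.py <<'E'
import numpy as np, cv2
from plant import ctrl, sensors, optics
def shot(n,f):
    s=sensors.read_state(); im,d=optics.grab_frame(n)
    cv2.imwrite(f'pics/{f}.png',im[:,:,::-1]); np.savez(f'pics/{f}.npz',im=im,d=d,p=s['eef_pos'],R=s['eef_rot']); return im,d,s
def cam(n,s=None):
    c=optics.camera_params(n); K=np.array(c['mtx'])
    if n!='wrist': 
        R=np.array(c['R']);return K,R.T,-R.T@np.array(c['t'])
    T=np.array(c['T_tool_cam']); Rw=np.array(s['eef_rot']); return K,Rw@T[:3,:3],Rw@T[:3,3]+np.array(s['eef_pos'])
def pts(n,d,s=None):
    K,R,o=cam(n,s); v,u=np.mgrid[:d.shape[0],:d.shape[1]]
    P=np.stack([(u-K[0,2])/K[0,0]*d,(v-K[1,2])/K[1,1]*d,d],-1)@R.T+o
    P[d<=0]=np.nan; return P
def ray(n,u,v,z,s=None):
    K,R,o=cam(n,s); r=R@np.array([(u-K[0,2])/K[0,0],(v-K[1,2])/K[1,1],1]); return o+r*(z-o[2])/r[2]
E
python3 - <<'E'
from h import *
a=shot('scene','s0');b=shot('top','t0')
for n in('scene','top'):
  K,R,o=cam(n);print(n,o.round(),R[:,2].round(2),K[0,0])
print(sensors.read_state()['t'],ctrl.tcp_to_tips, sensors.read_state()['eef_rot'])
E
```

```text
pics
scene [1269. -133.  842.] [-0.72  0.19 -0.67] 432.378380462363
top [311.  69. 993.] [ 0.19  0.01 -0.98] 405.43707805527345
0.1 25.0 [[ 9.52983827e-01  3.03020977e-01 -3.36083169e-04]
 [ 3.03021011e-01 -9.52981650e-01  2.05970981e-03]
 [ 3.03854184e-04 -2.06471040e-03 -9.99997822e-01]]
```

View pics/s0.png

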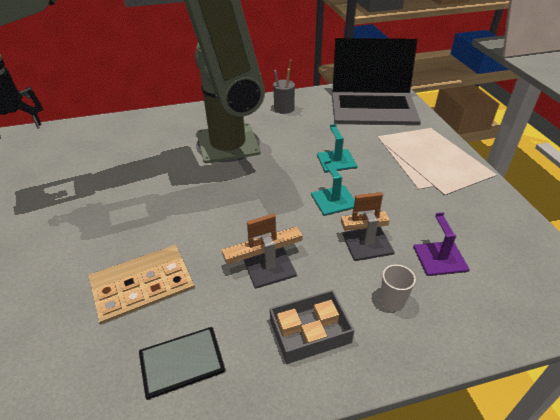

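View pics/t0.png

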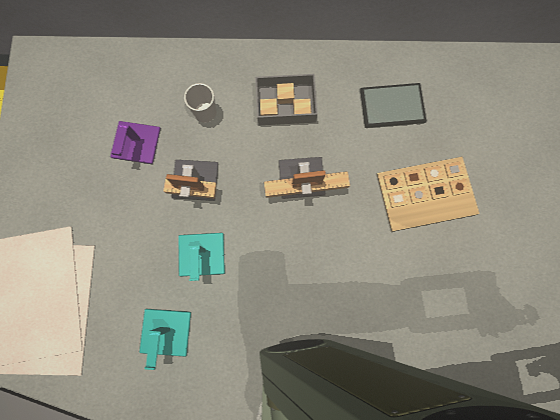

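Scene: the long ruler hangs at (263,240) and in the top view at (307,183). The short ruler is at (367,218) scene and (190,183) top. The turquoise and purple stands are empty decoys. The board is at top (428,193), with its plain edge running from about (391,231) to (479,213).

```bash
cat > m.py <<'E'
from h import *
def fit(name,P,c=True):
    P=P[~np.isnan(P[:,0])]; r=cv2.minAreaRect(P[:,:2].astype(np.float32)); print(name,len(P),'z',np.percentile(P[:,2],[2,50,98]).round(1),'c',np.round(r[0],1),'wh',np.round(r[1],1),'ang',round(r[2],1)); return r
for n,f in(('top','t0'),('scene','s0')):
    D=np.load(f'pics/{f}.npz'); P=pts(n,D['d']); im=D['im']; h=cv2.cvtColor(im,cv2.COLOR_RGB2HSV)
    X,Y,Z=P[...,0],P[...,1],P[...,2]
    H,S,V=[h[...,i].astype(int) for i in range(3)]
    print(n,'desk z',np.nanmedian(Z[(X>300)&(X<700)&(abs(Y)<400)]))
    wood=(S>70)&(H<28)
    for nm,xl,yl in(('long',(430,660),(-60,170)),('short',(430,660),(170,380)),('board',(400,680),(-330,-80))):
        R=wood&(X>xl[0])&(X<xl[1])&(Y>yl[0])&(Y<yl[1])
        if nm=='board':
            m=R&(Z>6)&(Z<25)
            fit('board',P[m])
        else:
            fit(nm+' handle top',P[R&(Z>138)&(Z<152)]); fit(nm+' handle',P[R&(Z>100)&(Z<152)]); fit(nm+' bar top',P[R&(Z>58)&(Z<72)])
E
python3 m.py
python3 - <<'E'
import cv2
a=cv2.imread('pics/t0.png')[130:240,150:490];cv2.imwrite('pics/c0.png',cv2.resize(a,None,fx=2.35,fy=2.35,interpolation=cv2.INTER_CUBIC))
E
```

```text
top desk z 2.419182374482716
long handle top 189 z [138.4 145.9 149.5] c [549.7   2.5] wh [13.  68.5] ang 8.8
long handle 314 z [103.6 143.6 149.2] c [549.7   2.4] wh [13.1 69.5] ang 8.6
long bar top 718 z [60.7 66.8 70.8] c [547.1  19.5] wh [ 36.7 163.4] ang 7.8
short handle top 177 z [140.7 146.3 149.5] c [536.7 277. ] wh [68.8 12.3] ang 84.1
short handle 306 z [102.7 144.5 149.2] c [536.6 277.9] wh [70.5 12.6] ang 84.6
short bar top 412 z [60.5 66.8 70.8] c [537.  277.7] wh [119.   36.5] ang 84.5
board 3129 z [10.6 15.  22.4] c [ 537.7 -268.8] wh [150.2 154.6] ang 12.2
scene desk z 2.4829908642635132
long handle top 155 z [138.6 145.  148.4] c [551.9   1.5] wh [15.8 68.4] ang 11.8
long handle 474 z [101.8 128.6 147.8] c [551.1   1.5] wh [16.1 68.9] ang 10.0
long bar top 615 z [59.1 66.2 70.9] c [548.   20.2] wh [ 40.  165.4] ang 7.7
short handle top 143 z [138.4 144.9 148.7] c [537.7 278.1] wh [69.9 17.2] ang 86.1
short handle 440 z [101.  128.5 147.7] c [537.8 278. ] wh [69.9 17.6] ang 84.9
short bar top 358 z [58.8 66.2 71.4] c [538.3 278. ] wh [121.2  41.8] ang 82.4
board 2715 z [ 9.  14.7 22. ] c [ 536.4 -269.2] wh [154.4 153.7] ang 12.0
```

View pics/c0.png

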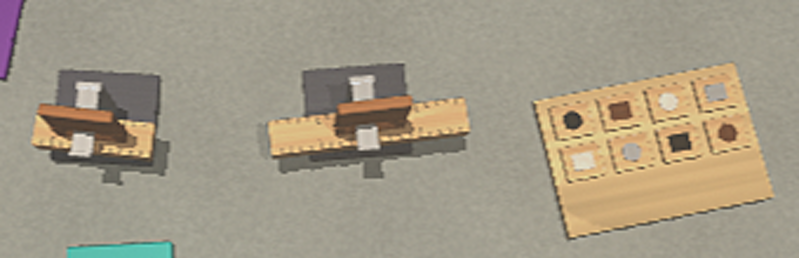

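The long ruler is the right-hand one: its bar is clearly longer, its handle is 8–9° off square, and it sits on a grey stand. I'll widen the windows and look with the wrist camera over the board, then over the ruler.

```bash
sed -i 's/(-60,170)/(-130,170)/; s/(-330,-80)/(-430,-140)/' m.py; python3 m.py
cat >> h.py <<'E'
def rot(a):  # tool down, tool y along horizontal direction a (rad)
    y=np.array([np.cos(a),np.sin(a),0]); z=np.array([0,0,-1.]); return np.stack([np.cross(y,z),y,z],1)
E
python3 - <<'E'
from h import *
for p,a in(((500,-270,330),12),((545,2,330),8.6),((490,-270,100),12)):
  for k in(0,180):
    q=ctrl.solve_ik(list(p),rot(np.deg2rad(a+k))); print(p,a+k,None if q is None else np.round(q,2))
print(optics.camera_params('wrist'))
E
```

```text
top desk z 2.419182374482716
long handle top 189 z [138.4 145.9 149.5] c [549.7   2.5] wh [13.  68.5] ang 8.8
long handle 314 z [103.6 143.6 149.2] c [549.7   2.4] wh [13.1 69.5] ang 8.6
long bar top 955 z [60.7 66.7 70.5] c [549.7   1.7] wh [ 36.9 199.5] ang 8.0
short handle top 177 z [140.7 146.3 149.5] c [536.7 277. ] wh [68.8 12.3] ang 84.1
short handle 306 z [102.7 144.5 149.2] c [536.6 277.9] wh [70.5 12.6] ang 84.6
short bar top 412 z [60.5 66.8 70.8] c [537.  277.7] wh [119.   36.5] ang 84.5
board 4922 z [10.6 15.  22.4] c [ 544.9 -301.9] wh [150.2 222.3] ang 12.2
scene desk z 2.4829908642635132
long handle top 155 z [138.6 145.  148.4] c [551.9   1.5] wh [15.8 68.4] ang 11.8
long handle 474 z [101.8 128.6 147.8] c [551.1   1.5] wh [16.1 68.9] ang 10.0
long bar top 823 z [59.2 66.2 70.6] c [550.4   2.4] wh [ 40.  201.2] ang 7.7
short handle top 143 z [138.4 144.9 148.7] c [537.7 278.1] wh [69.9 17.2] ang 86.1
short handle 440 z [101.  128.5 147.7] c [537.8 278. ] wh [69.9 17.6] ang 84.9
short bar top 358 z [58.8 66.2 71.4] c [538.3 278. ] wh [121.2  41.8] ang 82.4
board 4425 
[... 196 characters left out ...]
6 [-0.16  0.09  1.52 -0.    1.53 -0.31]
(545, 2, 330) 188.6 None
(490, -270, 100) 12 [-0.66  0.35  1.71 -0.    1.08 -0.87]
(490, -270, 100) 192 [-0.66  0.35  1.71 -0.    1.08  2.27]
{'mtx': array([[308.31400943,   0.        , 272.86598568],
       [  0.        , 308.31400943, 213.46904247],
       [  0.        ,   0.        ,   1.        ]]), 'T_tool_cam': array([[ 1.46382622e-03, -9.63953218e-01, -2.66067756e-01,
         6.71973616e+01],
       [ 9.99998666e-01,  1.60386947e-03, -3.09059888e-04,
        -3.82564784e-01],
       [ 7.24657225e-04, -2.66066949e-01,  9.63954280e-01,
        -1.17028972e+02],
       [ 0.00000000e+00,  0.00000000e+00,  0.00000000e+00,
         1.00000000e+00]])}
```

```bash
cat > w.py <<'E'
from h import *
from m import fit
def wood(f,s,d,im):
    P=pts('wrist',d,s); h=cv2.cvtColor(im,cv2.COLOR_RGB2HSV).astype(int); return P,(h[...,1]>70)&(h[...,0]<28)
E
python3 - >o.txt <<'E'
from w import *
import sys
e=lambda *a:print(*a,file=sys.stderr)
print('-----')
ctrl.move_ptp([480,-310,330],rot(np.deg2rad(12.2)))
im,d,s=shot('wrist','w_board'); P,m=wood('',s,d,im); print('desk',np.nanmedian(P[...,2]))
fit('board',P[m&(P[...,2]>6)&(P[...,2]<25)&(P[...,1]<-120)])
ctrl.move_ptp([550,2,330],rot(np.deg2rad(8)))
im,d,s=shot('wrist','w_ruler'); P,m=wood('',s,d,im); Z=P[...,2]; m&=(abs(P[...,1])<140)
fit('htop',P[m&(Z>136)&(Z<152)]); fit('bar',P[m&(Z>58)&(Z<72)])
print(s['t'],s['force'],s['eef_pos'])
E
sed -n '/-----/,$p' o.txt
python3 -c "
import cv2,numpy as np
cv2.imwrite('pics/w2.png',cv2.resize(np.hstack([cv2.imread('pics/w_board.png'),cv2.imread('pics/w_ruler.png')]),(800,300)))"
```

```text
-----
desk -0.03617853507989821
board 15401 z [ 9.8 11.9 18.7] c [ 602.7 -289.4] wh [273.3 219.8] ang 12.1
htop 803 z [141.1 144.  145.5] c [548.3   1.2] wh [11.5 69.1] ang 8.2
bar 3342 z [62.7 64.4 66. ] c [548.    1.1] wh [ 36.  198.9] ang 8.1
2.8333 [ 0.04214971 -0.28572527  0.45486398] [550.07720675   0.84944356 329.94589363]
```

View pics/w2.png

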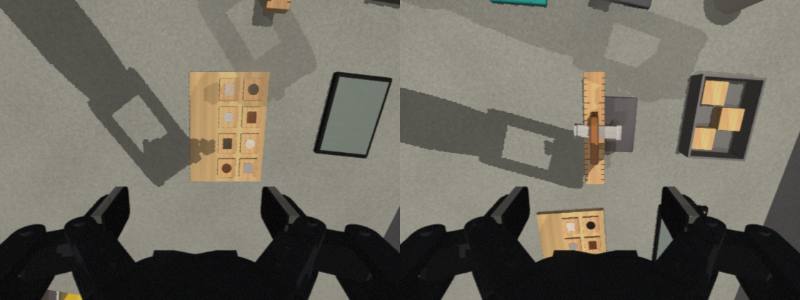

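The left half shows the board, with its plain edge at the left (x≈190). The right half shows the long ruler's handle at (595,128), with the hook arm crossing the slot.

```bash
python3 - > o.txt <<'E'
from w import *
print('-----')
def load(f):
    D=np.load(f'pics/{f}.npz'); s=dict(eef_pos=D['p'],eef_rot=D['R']); return D['im'],D['d'],s
im,d,s=load('w_board'); P,m=wood('',s,d,im); Z=P[...,2]
k=(m&(Z>6)&(Z<25)).astype(np.uint8); n,l,st,c=cv2.connectedComponentsWithStats(k); i=1+np.argmax(st[1:,4])
r=fit('board',P[l==i]); print(cv2.boxPoints(r).round(1))
# plain edge line fit: per row first pixel of the board
Q=[]
for v in range(st[i,1]+8,st[i,1]+st[i,3]-8):
    u=np.where(l[v]==i)[0]
    if len(u): Q.append(ray('wrist',u[0]-.5,v,12,s)[:2])
L=cv2.fitLine(np.float32(Q),cv2.DIST_HUBER,0,.01,.01).ravel(); print('edge line',L, np.degrees(np.arctan2(-L[0]*np.sign(L[1]),abs(L[1]))))
im,d,s=load('w_ruler'); P,m=wood('',s,d,im); Z=P[...,2]; h=cv2.cvtColor(im,cv2.COLOR_RGB2HSV).astype(int)
g=(~m)&(Z>85)&(Z<108)&(abs(P[...,1])<60)&(P[...,0]>480)&(P[...,0]<620)
fit('arm',P[g]); fit('lip',P[g&(Z>99)])
print(sensors.read_state()['eef_pos'],sensors.read_state()['force'])
E
sed -n '/-----/,$p' o.txt
```

```text
-----
board 15387 z [ 9.8 11.9 18.7] c [ 542.5 -302.6] wh [150. 220.] ang 12.4
[[ 445.6 -211.3]
 [ 493.  -426.1]
 [ 639.5 -393.8]
 [ 592.1 -179. ]]
edge line [ 2.1528275e-01 -9.7655177e-01  4.6885150e+02 -3.1593307e+02] 12.432116
arm 987 z [ 92.5  94.4 102.9] c [552.9   7.1] wh [75.6 23.6] ang 5.7
lip 69 z [101.2 102.5 103.9] c [517.2   2.9] wh [ 3.6 19.6] ang 6.8
[550.0967389    0.58259264 329.93438429] [-0.20464468 -0.16711575 -0.22746202]
```

```bash
cat >> h.py <<'E'
def go(p,a,vel=150,thr=None,tol=.4):
    p=np.array(p,float); c=p.copy(); R=rot(np.deg2rad(a))
    hit=ctrl.move_l(list(c),R,vel=vel,threshold=thr)
    if hit: return hit
    ctrl.hold(.15)
    e=p-np.array(sensors.read_state()['eef_pos'])
    if np.linalg.norm(e)>tol: hit=ctrl.move_l(list(c+e),R,vel=30,threshold=thr); ctrl.hold(.1)
    return hit
def st(n=''):
    s=sensors.read_state(); R=np.array(s['eef_rot']); print(n,'t',round(s['t'],2),'p',np.round(s['eef_pos'],2),'a',round(np.degrees(np.arctan2(R[1,1],R[0,1])),2),'F',np.round(s['force'],2),'w',round(s['grip_width'],2)); return s
E
python3 - <<'E'
from h import *
ctrl.gripper_to(44,30)
go([548.1,1.1,190],8.1); st('above')
print(go([548.1,1.1,132],8.1,60,thr=6)); st('at')
ctrl.gripper_to(5,30); s=st('gripped')
shot('scene','s1'); im,d,s=shot('wrist','w3')
E
```

```text
above t 4.95 p [547.19   1.19 188.71] a 8.1 F [-0.04  0.22  0.14] w 44.38
False
at t 6.54 p [547.66   1.16 131.44] a 8.1 F [ 0.47 -0.51  1.05] w 43.63
gripped t 6.92 p [547.8    1.15 131.45] a 8.1 F [-0.28  0.23  0.35] w 11.48
```

```bash
python3 - <<'E'
from h import *
p=np.array(sensors.read_state()['eef_pos']); print(go(p+[0,0,14],8.1,40,thr=12)); s=st('lift')
im,d,s=shot('scene','s2')
a=cv2.imread('pics/s2.png')[170:300,190:350]; cv2.imwrite('pics/c2.png',cv2.resize(a,None,fx=4.5,fy=4.5,interpolation=cv2.INTER_CUBIC))
E
```

```text
False
lift t 7.67 p [547.54   1.2  145.2 ] a 8.1 F [-0.71 -0.16 -1.36] w 11.72
```

View pics/c2.png

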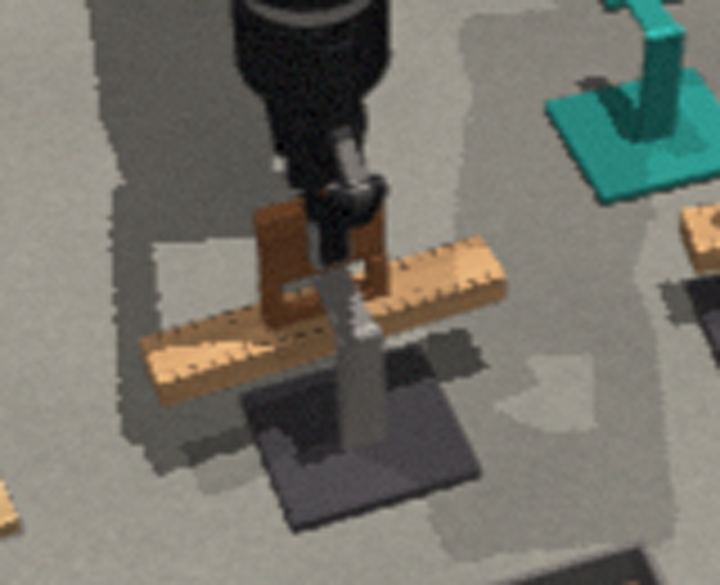

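```bash
python3 - <<'E'
from h import *
p=np.array(sensors.read_state()['eef_pos']); u=np.array([np.cos(np.deg2rad(6.3)),np.sin(np.deg2rad(6.3)),0])
hit=go(p-72*u,8.1,60,thr=6); st(f'off {hit}')
if not hit:
    p=np.array(sensors.read_state()['eef_pos']); go([p[0],p[1],200],8.1); st('up')
    b=np.deg2rad(12.4); x=np.array([np.cos(b),np.sin(b)]); e=np.array([469.3,-318.7])
    t=e-x*(18+20); go([*t,200],12.4,200); st('over'); print(t)
    go([*t,125],12.4,100); st('low')
    shot('wrist','w4'); shot('scene','s4')
E
python3 -c "
import cv2,numpy as np
cv2.imwrite('pics/w5.png',cv2.resize(np.hstack([cv2.imread('pics/w4.png'),cv2.imread('pics/s4.png')]),(800,300)))"
```

```text
off False t 9.23 p [476.23  -6.69 145.15] a 8.11 F [ 1.27 -0.71 -1.72] w 11.61
up t 10.25 p [477.27  -6.9  201.3 ] a 8.1 F [-0.31 -0.58 -0.89] w 11.6
over t 12.52 p [ 432.01 -327.55  199.97] a 12.4 F [-0.45  0.04 -0.69] w 11.86
[ 432.18645342 -326.85994243]
low t 13.92 p [ 431.61 -326.25  124.04] a 12.4 F [ 0.61  0.18 -1.19] w 11.51
```

View pics/w5.png

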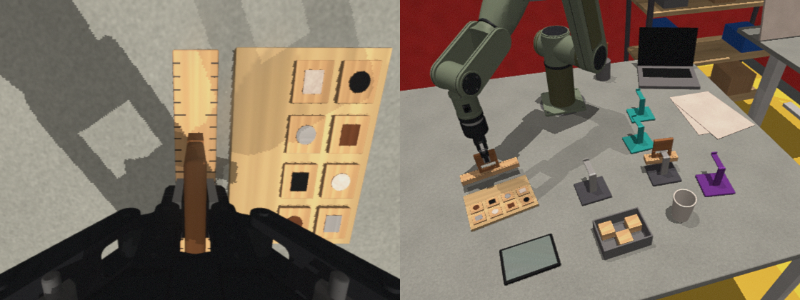

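The ruler is held level beside the board: bar at (195,110) and board edge at x≈234 in the left half. The short ruler is still hanging. Next I'll measure the bar edge against the board edge from this picture.

```bash
cat > e.py <<'E'
from w import *
def edges(f,zbar):
    D=np.load(f'pics/{f}.npz'); s=dict(eef_pos=D['p'],eef_rot=D['R']); im,d=D['im'],D['d']
    P,m=wood('',s,d,im); Z=P[...,2]; out={}
    for nm,lo,hi,side,zz in(('barL',zbar-4,zbar+4,0,zbar),('barR',zbar-4,zbar+4,-1,zbar),('board',8.,16.,0,12.)):
        k=m&(Z>lo)&(Z<hi)
        if nm=='board': k[:,:int(np.median(out['uR']))+2]=False
        Q=[];U=[]
        for v in range(80,190):
            u=np.where(k[v,:420])[0]
            if len(u)>15: Q.append(ray('wrist',u[side]+(-.5 if side==0 else .5),v,zz,s)[:2]);U.append(u[side])
        if nm=='barR': out['uR']=U
        L=cv2.fitLine(np.float32(Q),cv2.DIST_HUBER,0,.01,.01).ravel()
        if L[1]<0: L[:2]*=-1
        n=np.array([L[1],-L[0]]); t=np.array(s['eef_pos'][:2])
        print(nm,len(Q),'ang',np.degrees(np.arctan2(-L[0],L[1])).round(2),'dist from TCP',(n@(L[2:]-t)).round(2)); out[nm]=L
    k=m&(Z>zbar-4)&(Z<zbar+4); fr=np.where(k)[0].min(); kb=P[(m&(Z>zbar-5)&(Z<zbar+5))]; y=np.array([-np.sin(np.deg2rad(12.4)),np.cos(np.deg2rad(12.4))])
    print('bar far end along y from TCP',np.nanmax((kb[:,:2]-s['eef_pos'][:2])@y)); bm=P[m&(Z>8)&(Z<16)]; print('board far end',np.nanmax((bm[:,:2]-s['eef_pos'][:2])@y))
    h=P[m&(Z>zbar-8)&(Z<zbar+8)]; print('zbar',np.nanpercentile(h[:,2],[5,50,95]).round(2))
E
python3 -c "
from e import *
print('-----'); edges('w4',57.5)" | sed -n '/-----/,$p'
```

```text
-----
barL 110 ang 12.34 dist from TCP -17.72
barR 110 ang 12.51 dist from TCP 17.84
board 110 ang 12.33 dist from TCP 37.98
bar far end along y from TCP 99.65695119793193
board far end 109.40616205133864
zbar [55.96 57.07 58.22]
```

```bash
python3 - <<'E' | sed -n '/-----/,$p'
from e import *
print('-----')
D=np.load('pics/w4.npz'); b=np.deg2rad(12.4); x=np.array([np.cos(b),np.sin(b)])
t=D['p'][:2]+x*(37.98-17.85-3)
go([*D['p'][:2],89],12.4,80); st('down')
hit=go([*t,89],12.4,40,thr=4); st(f'near {hit}')
shot('wrist','w6'); edges('w6',22.)
E
```

```text
-----
down t 14.75 p [ 431.68 -326.38   89.12] a 12.4 F [ 0.27  0.71 -1.59] w 11.59
near False t 15.47 p [ 448.17 -322.5    88.91] a 12.4 F [ 0.01  0.71 -1.5 ] w 11.85
barL 110 ang 12.66 dist from TCP -17.67
barR 110 ang -62.34 dist from TCP -45.79Traceback (most recent call last):
  File "<stdin>", line 7, in <module>
  File "e.py", line 13, in edges
    L=cv2.fitLine(np.float32(Q),cv2.DIST_HUBER,0,.01,.01).ravel()
      ~~~~~~~~~~~^^^^^^^^^^^^^^^^^^^^^^^^^^^^^^^^^^^^^^^^
cv2.error: OpenCV(4.12.0) /io/opencv/modules/imgproc/src/linefit.cpp:618: error: (-215:Assertion failed) npoints2 >= 0 || npoints3 >= 0 in function 'fitLine'
```

```bash
python3 - <<'E'
s=open('e.py').read()
s=s.replace("if nm=='board': k[:,:int(np.median(out['uR']))+2]=False","if nm=='board': k[:,:int(np.median(out['uR']))+1]=False")
s=s.replace("u=np.where(k[v,:420])[0]\n","u=np.where(k[v,:420])[0]\n            if nm!='board' and len(u): u=u[:np.argmax(np.append(np.diff(u),99)>8)+1]\n").replace("zbar-4,zbar+4,","zbar-3.5,zbar+4,").replace("len(u)>15","len(u)>8")
open('e.py','w').write(s)
E
python3 -c "
from e import *
print('-----'); edges('w6',22.)" | sed -n '/-----/,$p'
python3 -c "
import cv2
cv2.imwrite('pics/c6.png',cv2.resize(cv2.imread('pics/w6.png')[40:290,180:480],None,fx=2.4,fy=2.4))"
```

```text
-----
barL 110 ang 12.66 dist from TCP -17.67
barR 110 ang 12.67 dist from TCP 17.82
board 110 ang 12.28 dist from TCP 21.24
bar far end along y from TCP 99.0724018763978
board far end 109.00284893494131
zbar [16.05 17.69 22.55]
```

View pics/c6.png

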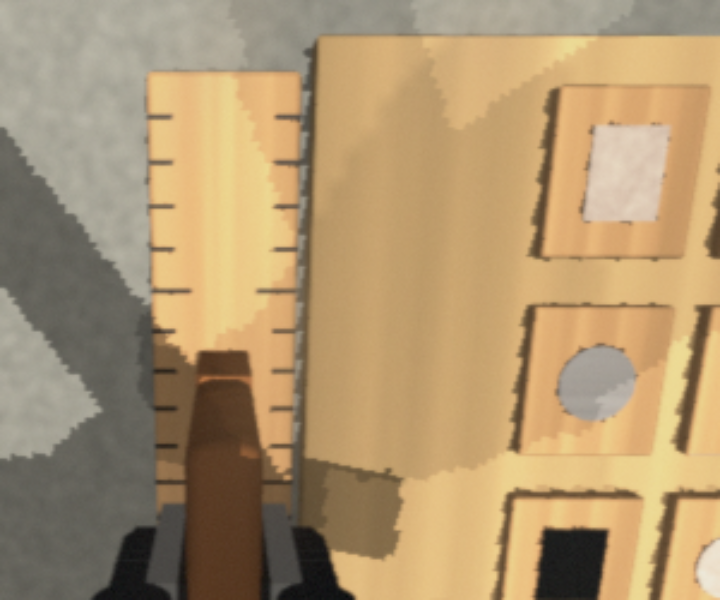

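The ruler is about 3.3 mm from the edge and parallel to it within 0.3°. I'll close the gap, then lower until it touches.

```bash
python3 - <<'E' | sed -n '/-----/,$p'
from e import *
print('-----')
D=np.load('pics/w6.npz'); b=np.deg2rad(12.3); x=np.array([np.cos(b),np.sin(b)])
t=D['p'][:2]+x*3.2
hit=go([*t,88.5],12.2,10,thr=3,tol=.25); st(f'close {hit}')
p=np.array(sensors.read_state()['eef_pos'])
hit=ctrl.move_l([p[0],p[1],84.5],None,vel=10,threshold=2.5); st(f'down {hit}'); ctrl.hold(.2); st()
shot('wrist','w7'); edges('w7',20.)
E
python3 -c "
import cv2
cv2.imwrite('pics/c7.png',cv2.resize(cv2.imread('pics/w7.png')[40:290,180:480],None,fx=2.4,fy=2.4))"
```

```text
-----
close False t 16.13 p [ 451.25 -321.82   88.47] a 12.2 F [-0.52 -0.05 -0.63] w 11.58
down True t 16.45 p [ 451.52 -322.03   86.38] a 12.2 F [ 1.24 -0.13  4.48] w 11.71
 t 16.65 p [ 451.53 -322.08   86.39] a 12.2 F [ 0.26 -0.96  5.04] w 11.45
barL 110 ang 12.26 dist from TCP -17.89
barR 110 ang 12.45 dist from TCP 17.78
board 110 ang 13.79 dist from TCP 20.12
bar far end along y from TCP 99.60249393649437
board far end 109.68865770749673
zbar [12.15 17.41 20.  ]
```

View pics/c7.png

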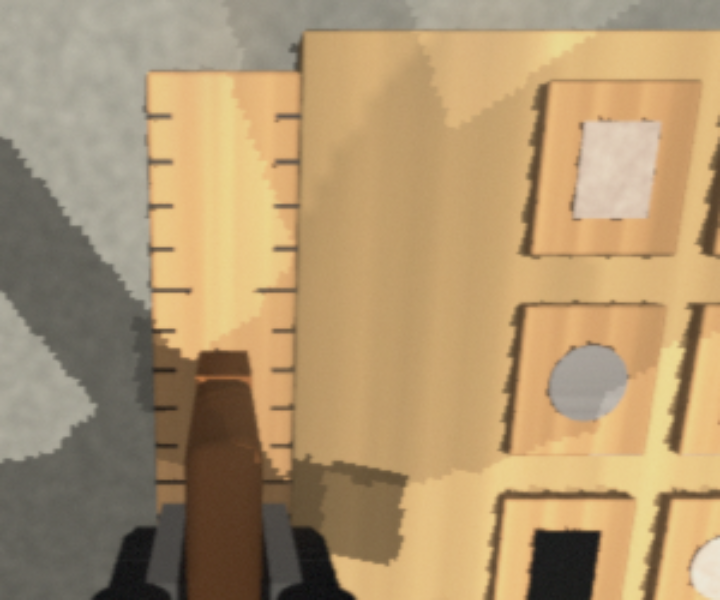

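The bar edge now meets the board edge along its visible length, and the ruler is resting on the desk. I'll ease off the press, release, retreat and check.

```bash
python3 - <<'E' | sed -n '/-----/,$p'
from e import *
print('-----')
p=np.array(sensors.read_state()['eef_pos'])
ctrl.move_l([p[0],p[1],86.9],None,vel=10); st('ease')
ctrl.gripper_to(44); ctrl.hold(.2); st('open')
ctrl.move_l([p[0],p[1],170],None,vel=60); 
go([p[0]-20,p[1]-40,330],12.2); ctrl.hold(.3); st('up')
im,d,s=shot('wrist','w8'); shot('scene','s8')
P,m=wood('',s,d,im); Z=P[...,2]
b=np.deg2rad(12.4); X=np.array([np.cos(b),np.sin(b)]); Y=np.array([-X[1],X[0]]); q=(P[...,:2]-np.array([469.3,-318.7])); qx,qy=q@X,q@Y
w=(qx>-60)&(qx<170)&(abs(qy)<140)
fit('bar',P[m&w&(Z>16.5)&(Z<24)&(qx<15)]); fit('htop',P[m&w&(Z>90)&(Z<108)]); fit('board',P[m&w&(qx>3)&(Z>8)&(Z<25)])
E
python3 -c "
import cv2,numpy as np
cv2.imwrite('pics/c8.png',cv2.resize(np.hstack([cv2.imread('pics/w8.png'),cv2.imread('pics/s8.png')]),(800,300)))"
```

```text
-----
ease t 17.06 p [ 451.11 -321.73   86.43] a 12.21 F [-0.61  1.1   0.28] w 11.5
open t 17.67 p [ 451.49 -322.1    86.89] a 12.2 F [-0.03  0.42  0.85] w 43.75
up t 21.26 p [ 431.72 -362.66  331.3 ] a 12.2 F [-0.1   0.76 -0.13] w 43.84
bar 3035 z [17.8 19.4 21.2] c [ 450.8 -322.2] wh [ 35.6 198. ] ang 12.6
htop 670 z [ 94.8  99.1 100.7] c [ 450.4 -322.2] wh [12.  67.8] ang 12.2
board 15836 z [ 9.7 11.9 18.7] c [ 543.9 -301.8] wh [147.2 219.7] ang 12.3
```

View pics/c8.png

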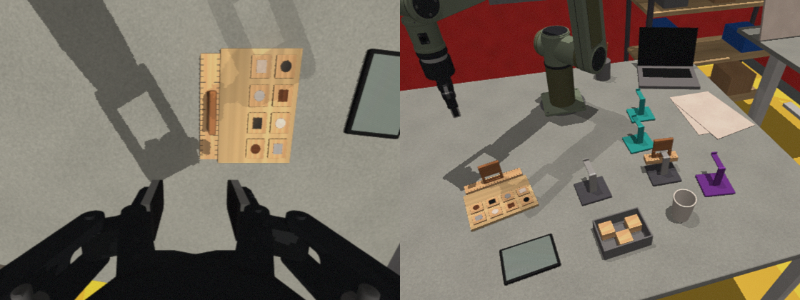

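```bash
python3 - <<'E' | sed -n '/-----/,$p'
from e import *
print('-----')
b=np.deg2rad(12.4); X=np.array([np.cos(b),np.sin(b)]); Y=np.array([-X[1],X[0]])
t=np.array([469.3,-318.7])+X*1-Y*45
go([*t,150],12.4); ctrl.hold(.3); st()
im,d,s=shot('wrist','w9')
cv2.imwrite('pics/c9.png',cv2.resize(im[20:270,200:350,::-1],None,fx=4,fy=2.4,interpolation=cv2.INTER_NEAREST))
P=pts('wrist',d,s); q=(P[...,:2]-np.array([469.3,-318.7]))@X
for v in(60,100,140,180):
    r=slice(255,292); print(v,[(u,tuple(im[v,u]),round(float(P[v,u,2]),1),round(float(q[v,u]),1)) for u in range(264,284,1) if abs(q[v,u])<3])
E
```

```text
-----
 t 23.56 p [ 479.61 -361.88  148.78] a 12.4 F [0.05 0.61 0.44] w 43.6
60 [(268, (np.uint8(219), np.uint8(175), np.uint8(119)), 18.9, -3.0), (269, (np.uint8(218), np.uint8(172), np.uint8(117)), 19.4, -2.3), (270, (np.uint8(180), np.uint8(142), np.uint8(97)), 19.0, -1.5), (271, (np.uint8(133), np.uint8(109), np.uint8(79)), 12.0, -0.8), (272, (np.uint8(122), np.uint8(104), np.uint8(78)), 1.1, -0.1), (273, (np.uint8(165), np.uint8(136), np.uint8(96)), 12.2, 0.7), (274, (np.uint8(201), np.uint8(164), np.uint8(113)), 11.4, 1.4), (275, (np.uint8(212), np.uint8(172), np.uint8(118)), 11.8, 2.2), (276, (np.uint8(210), np.uint8(170), np.uint8(117)), 11.3, 2.9)]
100 [(269, (np.uint8(204), np.uint8(157), np.uint8(105)), 19.1, -2.3), (270, (np.uint8(191), np.uint8(147), np.uint8(99)), 19.0, -1.6), (271, (np.uint8(138), np.uint8(109), np.uint8(77)), -1.1, -0.9), (272, (np.uint8(98), np.uint8(84), np.uint8(67)), -1.4, -0.1), (273, (np.uint8(129), np.uint8(107), np.uint8(75)), 11.2, 0.7), (274, (np.uint8(161), np.uint8(130), np.uint8(91)), 11.4, 1.5), (275, (np.uint8(170), np.uint8(138), np.uin
[... 168 characters left out ...]
int8(135), np.uint8(107), np.uint8(74)), -1.9, -0.9), (272, (np.uint8(89), np.uint8(77), np.uint8(61)), -1.2, -0.1), (273, (np.uint8(129), np.uint8(106), np.uint8(77)), 10.8, 0.7), (274, (np.uint8(162), np.uint8(132), np.uint8(91)), 12.4, 1.5)]
180 [(269, (np.uint8(202), np.uint8(155), np.uint8(104)), 19.7, -2.4), (270, (np.uint8(189), np.uint8(145), np.uint8(98)), 19.1, -1.6), (271, (np.uint8(148), np.uint8(123), np.uint8(96)), -0.7, -0.9), (272, (np.uint8(106), np.uint8(96), np.uint8(80)), 0.1, -0.1), (273, (np.uint8(138), np.uint8(115), np.uint8(82)), 10.5, 0.8), (274, (np.uint8(167), np.uint8(136), np.uint8(92)), 10.7, 1.6), (275, (np.uint8(177), np.uint8(145), np.uint8(99)), 11.5, 2.5)]
```

View pics/c9.png

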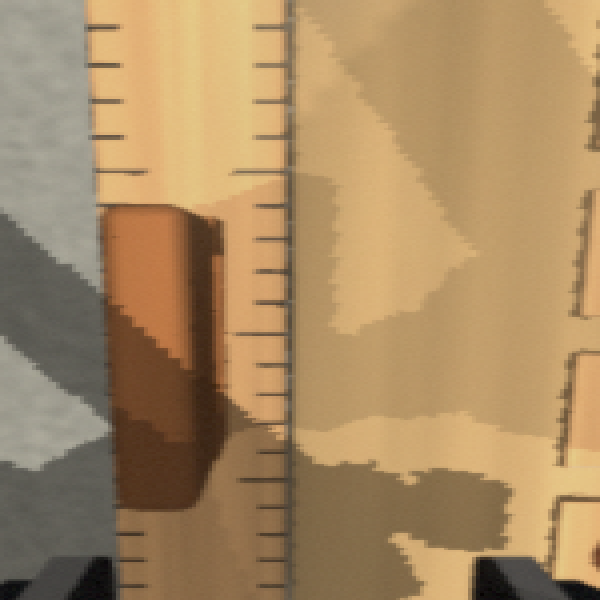

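A close look from above the edge shows a dark line about 1–1.5 mm wide, so it isn't truly flush yet. I'll regrip and slide in small steps, averaging the force, until it touches.

```bash
python3 - <<'E' | sed -n '/-----/,$p'
from e import *
print('-----')
b=np.deg2rad(12.4); X=np.array([np.cos(b),np.sin(b),0]); R=rot(b)
def avg(n=12):
    A=[]
    for _ in range(n):
        ctrl.hold(.03); s=sensors.read_state(); A.append(np.r_[s['eef_pos'],s['force']])
    A=np.mean(A,0); return A[:3],A[3:]
g=np.array([451.1,-322.1,0])
go([*g[:2],150],12.4); p,_=avg(); c=g+[0,0,150]+(g+[0,0,150]-p)*[1,1,0]; 
c=np.array([*g[:2],150.]); ctrl.move_l(list(c),R,vel=40); p,_=avg(); bias=c-p; print('bias',bias)
c[2]=88.5; c[:2]=g[:2]+bias[:2]; print(ctrl.move_l(list(c),R,vel=60,threshold=6))
p,f=avg(); print(p,f)
ctrl.gripper_to(5,25); p0,f0=avg(); print('grip',p0,f0)
for i in range(1,6):
    ctrl.move_l(list(c+X*.4*i),R,vel=8); p,f=avg(); print(i,'adv',((p-p0)@X).round(2),'dF',((f-f0)@X).round(2),'Fz',f[2].round(2))
    if (f-f0)@X<-1.3: break
ctrl.gripper_to(44); ctrl.hold(.2); p,f=avg(); st('open')
ctrl.move_l([p[0],p[1],150],R,vel=60)
Y=np.array([-X[1],X[0],0]); t=np.array([469.3,-318.7,150])+X*1-Y*45
ctrl.move_l(list(t),R); ctrl.hold(.3); st()
im,d,s=shot('wrist','w10')
cv2.imwrite('pics/c10.png',cv2.resize(im[20:270,200:350,::-1],None,fx=4,fy=2.4,interpolation=cv2.INTER_NEAREST))
E
```

```text
-----
bias [ 0.00469452  0.00679918 -0.0017853 ]
False
[ 451.33131596 -322.30746309   88.92064183] [ 0.06401152 -0.23717426  0.14275911]
grip [ 451.14651923 -322.16070699   88.54589536] [ 0.01413004 -0.25123584  0.16390169]
1 adv 0.29 dF -1.12 Fz 1.22
2 adv 0.9 dF -0.64 Fz 1.42
3 adv 1.02 dF -2.16 Fz 2.86
open t 30.95 p [ 452.28 -321.83   88.5 ] a 12.4 F [-0.1   0.44 -0.06] w 44.03
 t 32.9 p [ 479.62 -361.74  149.97] a 12.42 F [-0.08  0.07 -0.23] w 43.69
```

View pics/c10.png

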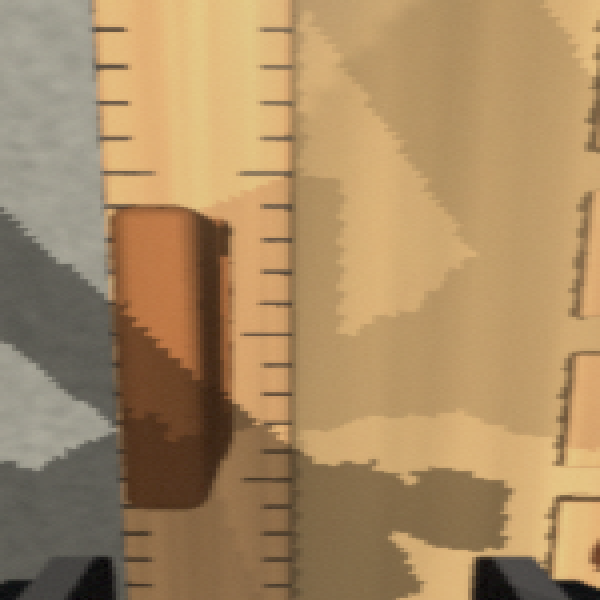

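The dark line is gone: ruler and board touch along the edge, and the tiles sit at the same pixels as before, so the board didn't move. I'll back off, do a numeric check and hand in.

```bash
python3 - <<'E' | sed -n '/-----/,$p'
from e import *
print('-----')
go([430,-365,330],12.4); ctrl.hold(.2); st()
im,d,s=shot('wrist','w11'); P,m=wood('',s,d,im); Z=P[...,2]
b=np.deg2rad(12.4); X=np.array([np.cos(b),np.sin(b)]); Y=np.array([-X[1],X[0]]); q=(P[...,:2]-np.array([469.3,-318.7])); qx,qy=q@X,q@Y
w=(qx>-60)&(qx<170)&(abs(qy)<140)
fit('bar',P[m&w&(Z>16.5)&(Z<24)&(qx<15)]); fit('bar+board',P[m&w&(Z>8)&(Z<25)]); fit('htop',P[m&w&(Z>90)&(Z<108)])
im,d,s=shot('top','t9'); P=pts('top',d); h=cv2.cvtColor(im,cv2.COLOR_RGB2HSV).astype(int); m=(h[...,1]>70)&(h[...,0]<28)&(P[...,1]>170)&(P[...,1]<380)&(P[...,0]>430); fit('short htop',P[m&(P[...,2]>138)&(P[...,2]<152)])
ctrl.finish_job(); st()
E
```

```text
-----
 t 35.04 p [ 430.11 -365.36  331.25] a 12.4 F [ 0.42 -0.34 -0.23] w 43.97
bar 3038 z [17.5 19.4 21.2] c [ 451.5 -322.4] wh [ 36.2 199.1] ang 12.3
bar+board 19278 z [ 9.8 12.4 20.3] c [ 525.  -306.4] wh [186.5 218.9] ang 12.5
htop 683 z [ 94.7  99.  100.7] c [ 451.5 -322.1] wh [12.1 70. ] ang 12.2
short htop 178 z [139.6 146.3 149.6] c [536.7 277.6] wh [69.  12.5] ang 84.1
the job is handed in; nothing more can be done
the job is handed in; nothing more can be done
```

The long ruler is off its hook and lies flat on the desk, handle up, flush against the board's plain edge. I handed the job in at about 35 s of the 51 s limit.

- **Lift-off:** I gripped the handle, raised it 14 mm over the lip and drew it off along the arm. The wrist force stayed within about 2 N at each check.
- **Placing:** after the first release, a close look showed a gap of 1–1.5 mm. I regripped the ruler and slid it about 1 mm to light contact, about 2 N.
- **Last checks on the ruler:** its top face is at about 19.4 mm (20 expected) and the handle top at about 100 mm. The angle is 12.3° against the board's 12.4°, and it is centred within about 1 mm. Ruler and board together measure 186.5 mm (186 expected), and no gap shows.
- **Everything else:** the short ruler still hangs where it was. The board's tiles stayed at the same pixels during the final push. The cup, bin and tablet looked untouched in the scene picture after the first release.
- **One disagreement:** the low wrist view taken before the first release had suggested no gap. The later view from directly above the edge showed it, and I fixed it.

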